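# Feed a disc carrier through the gated chute

## Robot

A 7-joint arm with a two-finger parallel gripper is mounted at the origin on a cart in front of the work surface, level with it; the furniture and walls round the work are solid. World frame = base frame: x ahead of the robot, y to its left, z up, the work surface at z = 0. Lengths are in m, angles in degrees, forces in N, time in s.
With the tool pointing down it reaches from about 0.35 to 0.9 m from the base axis. Payload 8.1 kg.
Tool frame: the origin (TCP) lies midway between the tips of the shut fingers; the grasp point (between the pads) lies bot.tcp_to_grasp behind it (bot.tcp_to_grasp is the distance from the TCP to the grasp point, in m); z points along the fingers, y is the line along which they close (so a half turn about z gives the same grasp; the last joint's range is limited). The gripper opens to 92 mm and grips with 3 to 60 N. Pads are 19 mm wide; open, the fingers measure 130 mm over their backs; the gripper's body (75 mm by 190 mm) begins 47 mm behind the grasp point.
Start: joints at [59.095, 24.895, 1.432, 90.138, -0.665, 64.973, -4.303], TCP at [0.264, -0.566, 0.227] pointing down, gripper open.
Joint ranges: [-149.89, 149.89], [-25.12, 119.58], [-72.63, 75.52], [4.76, 147.25], [-75.54, 255.54], [6.69, 114.76], [-157.13, 157.13]. Speed limits (degrees/s): [127.2, 127.2, 172.46, 172.46, 180, 180, 180].

## Interface

Orientations are given as [roll, pitch, yaw] about the fixed x, y, z axes, in that order (R = Rz(yaw) Ry(pitch) Rx(roll)).
In Python, from station import telemetry, cams, ticket, bot gives the robot as it stands.
- The arm moves only by the tool arm_command, never from a script. Its argument "rows" is a list of rows, each an object of numbers: "tx", "ty", "tz": the shift along the tool's x, y, z in cm; "wx", "wy", "wz": the turn, a rotation vector about the tool's x, y, z in degrees; "claw": the gripper's target within -1 to 1 (fully open at 1, half-way at 0, shut at -1). In form: [{"tx": .., "ty": .., "tz": .., "wx": .., "wy": .., "wz": .., "claw": ..}, ...]. A call has 1 to 8 rows; each row shifts and turns the commanded pose from where the row before left it, along the tool's axes as they then stand; what a row does not reach is not made up. A row lasts 1/8 s, in which the tool goes at most 62.5 mm and 10.7 degrees, less where a joint would pass 70% of its speed; a pose out of reach is approached as far as the arm can. A call is refused whole if a number of a shift passes 6.25 or a number of a turn 10.7, either way. A call with a gripper value outside its range is refused whole. The fingers move at their own pace and stop on an object; "force" is the grip in N (left out, the last holds). Time passes only in rows, so rows that do not move let the fingers close. It gives the time, the measured TCP pose, the force, the opening and the grip force at its end, in the units of the state.
- telemetry.sense(): the state, without advancing time (a new reading comes with each control period).
- cams.read_camera(name): name is "side" or "top"; returns a dict with "frame" (480x640x3 uint8, red, green, blue), "camera_matrix" (3x3 intrinsics, pixels), "k1" (the pictures are not rectified: a ray, as slopes to the right and down, at radius r is drawn at 1 + k1 r^2 times it, then the intrinsics apply), "world_to_cam" (4x4, takes a point from world to camera coordinates). Camera axes: x right, y up, looking along -z (the intrinsics and any distortion apply to the point x, -y, -z); pixel columns grow to the right and rows downward; lengths in m; the calibration is good to about 2 mm. A picture is of the moment at which its call begins. There is no depth.
- ticket.job_done(): hands the job in; it is judged then, once.
The state is a dict: "time_s": time; "joint_positions": joint angles; "qd": joint speeds; "joint_efforts": joint torques, N m; "eef_pos": TCP position; "eef_rot": TCP orientation; "wrist_force": force on the tool from outside, world axes, zero at the start; "torque": the same for the moment, N m; "opening": opening from 0.0 (shut) to 1.0 (fully open); "grip_force": force on a finger pad.
Only numpy, scipy, OpenCV 4.12 (cv2) and the standard library are available. Lean on these libraries where they do the work, as an engineer would, in place of code of your own. Each camera call takes 0.05 s, during which the arm holds its last target. There are 200 camera calls.

## Task

Push the long side rail of the spring gate aside with a fingertip and keep it held there, so that the gate stays lifted clear, while you push the disc carrier by its rear plate along the chute, under the gate and fully home against the end stop; then take the hand away so that the gate falls shut behind the carrier. The carrier is only pushed, never lifted, the disc stays lying in its nest, the gate must not bump against or come down on the carrier or the disc, and the three parts standing beside the chute are left alone.

Things in the scene. Friction and masses are not known exactly. Their poses are not given: they have to be found in the camera images.
- chute: Fixed aluminium chute. Origin on the table under the gate, mid-channel; x = feed direction, y = to the hinge side, z up. From x = -255 to 100 mm. Floor top z = 6; channel y = -40 to 40; walls 6 thick, tops at z = 20 (+y) and 22 (-y). End stop face at x = 88, 24 high. Hinge cheeks x = -20 to 20, y = 47 to 65, 40 high. Ears outside both walls reach y = +-69, 9 high.
- gate (a joint): Spring gate, hinge along chute x at y = 52, z = 30 mm. 0 rad = shut, 1.05 = fully open; grows as its rail is pushed to the chute's +y; falls shut when let go. About 3 to 6 N on the rail opens it; the angle depends only on how far sideways the rail is pushed, wherever along its length. Above 0.6 rad the blade clears carrier and disc.
- rail_mid (a point): Point on the axis of the gate's rail, 125 mm before the gate. Rail: level round steel bar 10 mm thick, parallel to chute x, from x = -250 to 0 mm, free of posts. Its axis (chute frame): shut y = 24, z = 53 mm; at 0.6 rad y = 43, z = 65; at 0.8 rad y = 49, z = 66; at 1.05 rad y = 58, z = 65.
- blade (a point): Centre of the gate's blade, a steel plate 5 mm thick at chute x = 0; shut, it covers y = -22 to 32, z = 18 to 46 mm (chute frame) and blocks the carrier's block, but not its thin tongue. It cannot be forced along x. Fully open it rises to about 105 mm above the table.
- carrier: Loose carrier in the chute, 0.25 to 0.5 kg: black block 76 (x) x 74 (y) x 22 mm high with a square nest 65 wide, 14 deep; behind it a steel tongue 5 mm high with an upright push plate at its tail. Origin: middle of the block's underside; x = feed direction. Block from x = -38 to 38 mm. Home, the origin is at chute x = 50 mm, y = 0 and the push plate is still 68 mm before the gate.
- push_face (a point): Middle of the rear face of the carrier's steel push plate: 124 mm behind the carrier's origin, 25 mm above the table. The plate is 74 mm wide (across the chute), 6 thick, its top 44 mm above the table, below the shut rail.
- disc: White disc, 62 mm across, 12 mm thick, lying loose in the carrier's nest, 2 mm below its top; origin at the centre of its underside.
- spring_unit: Bystander: upright spring assembly, 65 mm across, 147 mm high; origin at the centre of its underside.
- spare_piston: Bystander: upright white piston with a stem, 65 mm across, 103 mm high; origin at the centre of its underside.
- coil_spring: Bystander: bare upright coil spring, 58 mm across, 105 mm high; origin at the centre of its underside.
Mind the look-alikes: they are no part of the job. What is shaped like the carrier but purple is not meant.

How it is judged:
By the outcome, as a careful person would: the job done as asked, in the order asked, and still so for the second after the job is handed in, with the robot touching nothing.
It also fails if it takes over 51 s, if anything falls off the work surface, if the arm or the gripper's body presses on something with over 40 N, if the wrist force passes 120 N, or if a joint passes its speed limit or range.

## Working session

There is one attempt and no reset: what is moved stays moved. The work goes in short steps, Python scripts to look and compute and a tool call to move; the robot and the scene stay as the last step left them, time stands still between calls to the robot, and variables do not carry over. Pictures are saved under pics/ and viewed, at most 11 in all, crops included, and the job is handed in when it is done.

Besides the shell and the picture viewer there is one more tool, called after "Call:" as a command line: name --argument value ..., lists and objects as JSON in quotes. arm_command: Moves the arm, as the interface text tells. Its arguments: {"type":"object","properties":{"rows":{"type":"array","items":{"type":"object","properties":{"tx":{"type":"number"},"ty":{"type":"number"},"tz":{"type":"number"},"wx":{"type":"number"},"wy":{"type":"number"},"wz":{"type":"number"},"claw":{"type":"number"}}}},"force":{"type":"number"}},"required":["rows"]}

```bash
mkdir -p pics; ls; python3 - <<'E'
from station import telemetry,cams,bot
import cv2
s=telemetry.sense(); print(s['time_s'],s['eef_pos'],s['eef_rot'],s['opening'],bot.tcp_to_grasp)
for n in('side','top'):
    d=cams.read_camera(n); cv2.imwrite(f'pics/{n}0.png',d['frame'][:,:,::-1]); print(n,d['camera_matrix'],d['k1'],d['world_to_cam'])
E
```

```text
pics
0.0 [ 0.26412024 -0.56589233  0.2259468 ] [-1.79910751e+02  9.86420697e-03  2.50224083e+01] 1.001973920960053 0.0188
side [[481.28097594   0.         318.34262493]
 [  0.         481.28097594 237.33815892]
 [  0.           0.           1.        ]] -0.024618452045258445 [[-0.85100109 -0.52513925  0.00509103  0.46768174]
 [ 0.28255018 -0.44966498  0.84732921 -0.23111445]
 [-0.44267657  0.72251656  0.53104358 -0.78785197]
 [ 0.          0.          0.          1.        ]]
top [[574.505888     0.         328.03213273]
 [  0.         574.505888   245.87599356]
 [  0.           0.           1.        ]] -0.19052165960982248 [[-0.01057103 -0.99971288 -0.02150383 -0.02427038]
 [ 0.98686417 -0.01389728  0.16095331 -0.58424467]
 [-0.16120595 -0.01951992  0.98672773 -1.2705019 ]
 [ 0.          0.          0.          1.        ]]
```

View pics/top0.png

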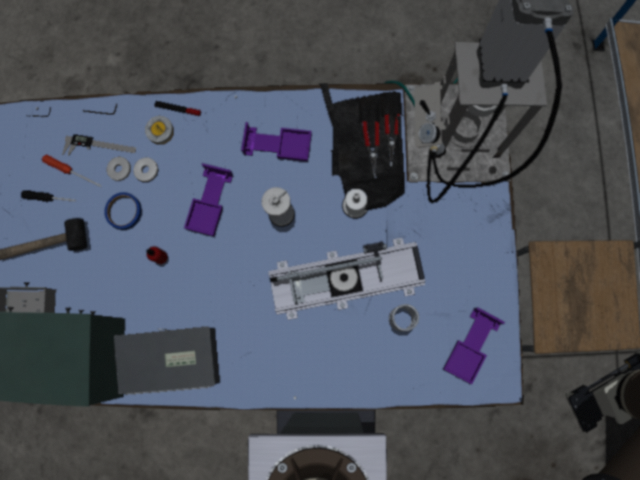

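View pics/side0.png

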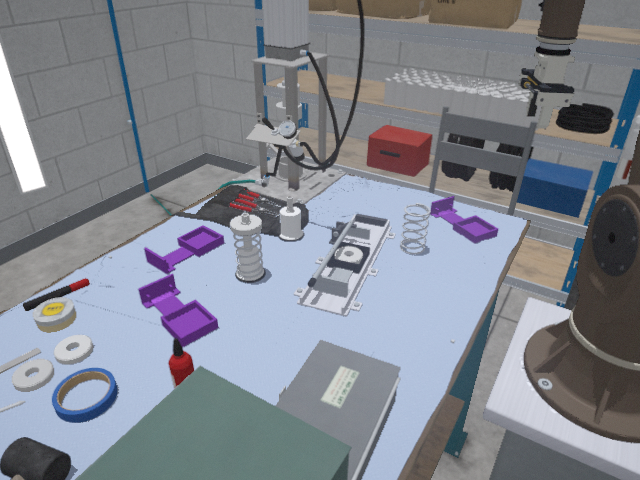

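The top view shows the chute from about (270,290) to (422,265), feeding right, with the hinge cheek at (373,248). The black carrier with the white disc is at (344,281), its tongue and plate towards (300,288). The purple look-alikes at (275,143), (210,200) and (473,345) are outside the chute, so the black one is the carrier that is meant. I'll confirm with an enlarged crop.

```bash
python3 - <<'E'
import cv2
a=cv2.imread('pics/top0.png')[225:330,255:435]
b=cv2.imread('pics/side0.png')[195:325,285:435]
cv2.imwrite('pics/topc.png',cv2.resize(a,None,fx=4.4,fy=4.4,interpolation=cv2.INTER_CUBIC))
cv2.imwrite('pics/sidec.png',cv2.resize(b,None,fx=4.4,fy=4.4,interpolation=cv2.INTER_CUBIC))
E
```

```text
(no output)
```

View pics/topc.png

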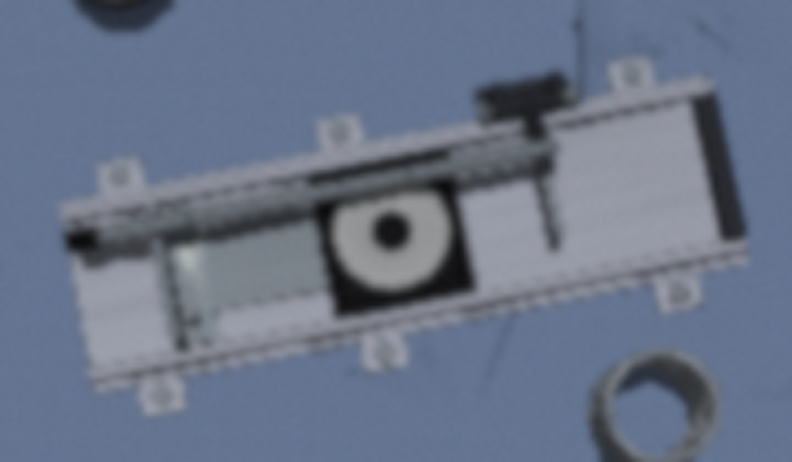

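View pics/sidec.png

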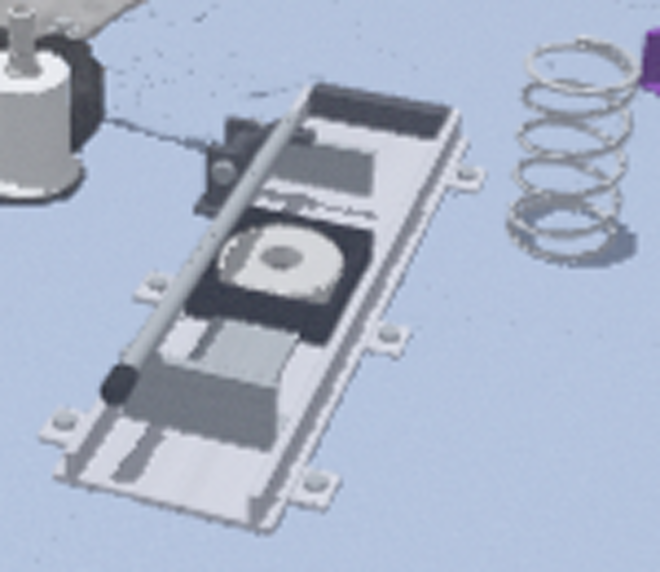

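The crops confirm the black carrier with the white disc in the chute, before the shut gate (blade at crop (550,210)). The push plate is at crop (170,295). I'll fit the poses from the corners.

```bash
cat >h.py <<'E'
import numpy as np
from station import cams
from scipy.optimize import least_squares
def proj(P,d):
    P=np.c_[P,np.ones(len(P))]@np.array(d['world_to_cam']).T
    s=np.c_[P[:,0],-P[:,1]]/-P[:,2:3]
    s=s*(1+d['k1']*(s**2).sum(1,keepdims=True)); K=d['camera_matrix']
    return s@K[:2,:2].T+K[:2,2]
def tow(p,L):
    c,s=np.cos(p[2]),np.sin(p[2]); L=np.atleast_2d(L)/1000.
    return np.c_[p[0]+c*L[:,0]-s*L[:,1],p[1]+s*L[:,0]+c*L[:,1],L[:,2]]
E
python3 - <<'E'
from h import *
T=cams.read_camera('top');S=cams.read_camera('side')
t=lambda a:np.array(a)/4.4+[255,225]
s=lambda a:np.array(a)/4.4+[285,195]
Lt=[[-255,46,20],[100,46,20],[-255,-46,22],[100,-46,22]];Pt=t([[62,207],[712,80],[95,390],[748,262]])
Ls=[[-255,46,0],[-255,-46,0],[100,-46,22]];Ps=s([[58,480],[265,531],[463,108]])
f=lambda p:np.r_[(proj(tow(p,Lt),T)-Pt).ravel(),(proj(tow(p,Ls),S)-Ps).ravel()]
r=least_squares(f,[.6,-.05,-1.5]);p=r.x;print(p[:2],np.degrees(p[2]),r.fun.round(1))
# carrier x along chute
Lc=lambda c:[[c[0]-38,37+c[1],28],[c[0]+38,-37+c[1],28],[c[0]-38,-37+c[1],28],[c[0],c[1],26],[c[0]-124,-37+c[1],44]]
Pc=t([[317,205],[475,288],[338,315],[391,231],[180,348]])
q=least_squares(lambda c:(proj(tow(p,Lc(c)),T)-Pc).ravel(),[-80,0]);print(q.x,q.fun.round(1))
np.save('p.npy',p)
print(proj(tow(p,[[-250,24,53],[0,24,53]]),T),'meas rail ends',t([[68,240],[552,150]]))
print(tow(p,[[-125,24,53],[q.x[0]-124,0,25],[50,0,0],[-74,0,0]]))
for n,px in(('spring',(278,213)),('piston',(355,208)),('coil',(404,325))):
    g=least_squares(lambda w:(proj(np.array([[w[0],w[1],0.0]]),T)-[px]).ravel(),[.6,0]).x;c,sn=np.cos(p[2]),np.sin(p[2]);d=g-p[:2];print(n,g,'chute',[c*d[0]+sn*d[1],-sn*d[0]+c*d[1]])
E
```

```text
[ 0.52599073 -0.15050638] -79.66049786889184 [-0.5  1.2  0.6  1.1 -1.2 -1.6  0.9 -2.   1.5  0.4 -1.   0.4  0.7 -0.1]
[-82.8644564   -2.29897925] [-1.3 -5.   1.4  1.2  0.1  1.4  1.1  1.7 -1.3  0.6]
[[270.59681089 280.6560916 ]
 [378.59153434 259.64486219]] meas rail ends [[270.45454545 279.54545455]
 [380.45454545 259.09090909]]
[[ 0.52716594 -0.02322866  0.053     ]
 [ 0.48886259  0.05299891  0.025     ]
 [ 0.53496475 -0.19969446  0.        ]
 [ 0.51270917 -0.07770803  0.        ]]
spring [0.67351201 0.08913729] chute [np.float64(-0.20927503566220537), np.float64(0.18813713247739638)]
piston [ 0.68288559 -0.09631576] chute [np.float64(-0.02515108352394741), np.float64(0.16407329217268699)]
coil [ 0.40201139 -0.20586668] chute [np.float64(0.03220945184192293), np.float64(-0.13190220047251522)]
```

```bash
cat >>h.py <<'E'
from station import telemetry
from scipy.spatial.transform import Rotation as Ro
def delta(x,y,z):
    "tool-frame shift (cm) to chute-frame TCP target in mm, and turn (deg) to yaw 100.34 down"
    p=np.load('p.npy'); s=telemetry.sense(); R=Ro.from_euler('xyz',s['eef_rot'],degrees=True)
    w=tow(p,[[x,y,z]])[0]; d=R.inv().apply(w-s['eef_pos'])*100
    t=Ro.from_euler('xyz',[180,0,np.degrees(p[2])+180],degrees=True)
    c=np.array(s['eef_pos'])-[p[0],p[1],0]; c=Ro.from_euler('z',-p[2]).apply(c)*1000
    print('t',round(s['time_s'],2),'chute mm',c.round(1),'shift cm',d.round(2),'turn',(R.inv()*t).as_rotvec(degrees=True).round(2),'F',Ro.from_euler('z',-p[2]).apply(s['wrist_force']).round(1),'open',round(s['opening']*92,1),s['grip_force'])
E
python3 -c "
from h import *
delta(-226,-28,180)"
```

```text
t 0.2 chute mm [ 361.8 -332.1  226.2] shift cm [ 44.31 -49.15   4.67] turn [-5.000e-02 -3.000e-02 -7.532e+01] F [ 0.   0.3 -0.2] open 92.2 0.0
```

Call:
arm_command --rows '[{"tx": 2.77, "ty": -3.07, "claw": -0.13}, {"tx": 2.77, "ty": -3.07}, {"tx": 2.77, "ty": -3.07}, {"tx": 2.77, "ty": -3.07}, {"tx": 2.77, "ty": -3.07}, {"tx": 2.77, "ty": -3.07}, {"tx": 2.77, "ty": -3.07}, {"tx": 2.77, "ty": -3.07}]' --force 40

```text
invalid input
```

Call:
arm_command --rows '[{"tx": 2.77, "ty": -3.07}, {"tx": 2.77, "ty": -3.07}, {"tx": 2.77, "ty": -3.07}, {"tx": 2.77, "ty": -3.07}, {"tx": 2.77, "ty": -3.07}, {"tx": 2.77, "ty": -3.07}, {"tx": 2.77, "ty": -3.07}, {"tx": 2.77, "ty": -3.07}]'

```text
invalid input
```

Call:
arm_command --rows '[{"wz": -9.4}, {"wz": -9.4}, {"wz": -9.4}, {"wz": -9.4}, {"wz": -9.4}, {"wz": -9.4}, {"wz": -9.4}, {"wz": -9.5}]'

```text
invalid input
```

```bash
python3 - <<'E'
from h import *
import cv2
delta(-226,-28,110)
a=cams.read_camera('top')['frame'][200:330,240:440,::-1]
b=cams.read_camera('side')['frame'][160:330,260:440,::-1]
cv2.imwrite('pics/m1.png',np.vstack([cv2.resize(x,(400,300),interpolation=cv2.INTER_CUBIC) for x in(a,b)]))
E
```

```text
t 0.2 chute mm [ 361.8 -332.1  226.2] shift cm [ 44.32 -49.14  11.67] turn [-5.000e-02 -3.000e-02 -7.532e+01] F [ 0.   0.3 -0.2] open 92.2 0.0
```

All keys are probably needed in every row.

Call:
arm_command --rows '[{"tx": 2.77, "ty": -3.07, "tz": 0, "wx": 0, "wy": 0, "wz": 0, "claw": -0.13}, {"tx": 2.77, "ty": -3.07, "tz": 0, "wx": 0, "wy": 0, "wz": 0, "claw": -0.13}, {"tx": 2.77, "ty": -3.07, "tz": 0, "wx": 0, "wy": 0, "wz": 0, "claw": -0.13}, {"tx": 2.77, "ty": -3.07, "tz": 0, "wx": 0, "wy": 0, "wz": 0, "claw": -0.13}, {"tx": 2.77, "ty": -3.07, "tz": 0, "wx": 0, "wy": 0, "wz": 0, "claw": -0.13}, {"tx": 2.77, "ty": -3.07, "tz": 0, "wx": 0, "wy": 0, "wz": 0, "claw": -0.13}, {"tx": 2.77, "ty": -3.07, "tz": 0, "wx": 0, "wy": 0, "wz": 0, "claw": -0.13}, {"tx": 2.77, "ty": -3.07, "tz": 0, "wx": 0, "wy": 0, "wz": 0, "claw": -0.13}]' --force 40

```text
time_s: 1.3
eef_pos: [0.3616, -0.2488, 0.2269]
eef_rot: [180.0, -0.0, 25.0]
wrist_force: [0.3, 0.5, 0.2]
opening: 0.434
grip_force: 0.0
```

Call:
arm_command --rows '[{"tx": 2.77, "ty": -3.07, "tz": 0, "wx": 0, "wy": 0, "wz": 0, "claw": -0.13}, {"tx": 2.77, "ty": -3.07, "tz": 0, "wx": 0, "wy": 0, "wz": 0, "claw": -0.13}, {"tx": 2.77, "ty": -3.07, "tz": 0, "wx": 0, "wy": 0, "wz": 0, "claw": -0.13}, {"tx": 2.77, "ty": -3.07, "tz": 0, "wx": 0, "wy": 0, "wz": 0, "claw": -0.13}, {"tx": 2.77, "ty": -3.07, "tz": 0, "wx": 0, "wy": 0, "wz": 0, "claw": -0.13}, {"tx": 2.77, "ty": -3.07, "tz": 0, "wx": 0, "wy": 0, "wz": 0, "claw": -0.13}, {"tx": 2.77, "ty": -3.07, "tz": 0, "wx": 0, "wy": 0, "wz": 0, "claw": -0.13}, {"tx": 2.77, "ty": -3.07, "tz": 0, "wx": 0, "wy": 0, "wz": 0, "claw": -0.13}]'

```text
time_s: 2.3
eef_pos: [0.4586, 0.0674, 0.2269]
eef_rot: [180.0, -0.0, 25.0]
wrist_force: [1.0, 0.8, 0.8]
opening: 0.434
grip_force: 0.0
```

Call:
arm_command --rows '[{"tx": 0, "ty": 0, "tz": 0, "wx": 0, "wy": 0, "wz": -9.4, "claw": -0.13}, {"tx": 0, "ty": 0, "tz": 0, "wx": 0, "wy": 0, "wz": -9.4, "claw": -0.13}, {"tx": 0, "ty": 0, "tz": 0, "wx": 0, "wy": 0, "wz": -9.4, "claw": -0.13}, {"tx": 0, "ty": 0, "tz": 0, "wx": 0, "wy": 0, "wz": -9.4, "claw": -0.13}, {"tx": 0, "ty": 0, "tz": 0, "wx": 0, "wy": 0, "wz": -9.4, "claw": -0.13}, {"tx": 0, "ty": 0, "tz": 0, "wx": 0, "wy": 0, "wz": -9.4, "claw": -0.13}, {"tx": 0, "ty": 0, "tz": 0, "wx": 0, "wy": 0, "wz": -9.4, "claw": -0.13}, {"tx": 0, "ty": 0, "tz": 0, "wx": 0, "wy": 0, "wz": -9.5, "claw": -0.13}]'

```text
time_s: 3.3
eef_pos: [0.4582, 0.0661, 0.2268]
eef_rot: [180.0, 0.0, 100.6]
wrist_force: [-0.5, 0.0, 0.3]
opening: 0.439
grip_force: 0.0
```

```bash
cat >>h.py <<'E'
import cv2
def shot(n):
    a=cams.read_camera('top')['frame'][200:330,240:440,::-1]
    b=cams.read_camera('side')['frame'][160:330,260:440,::-1]
    cv2.imwrite(f'pics/{n}.png',np.hstack([cv2.resize(a,None,fx=2.3,fy=2.3,interpolation=cv2.INTER_CUBIC)]+[cv2.resize(b,(316,299),interpolation=cv2.INTER_CUBIC)]))
E
python3 -c "
from h import *
delta(-226,-28,110);shot('m1')"
```

```text
t 3.3 chute mm [-225.3  -27.8  226.8] shift cm [ 0.07 -0.02 11.68] turn [0.01 0.01 0.29] F [-0.1 -0.4  0.3] open 40.4 0.0
```

View pics/m1.png

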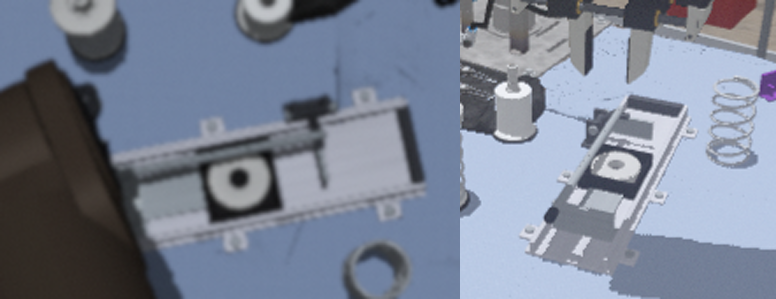

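The picture shows tapered open fingertips above the chute's tail, clear of everything. I'll descend behind the plate, inside the rail.

Call:
arm_command --rows '[{"tx": 0.1, "ty": 0, "tz": 2.5, "wx": 0, "wy": 0, "wz": 0.3, "claw": -0.13}, {"tx": 0, "ty": 0, "tz": 2.5, "wx": 0, "wy": 0, "wz": 0, "claw": -0.13}, {"tx": 0, "ty": 0, "tz": 2.5, "wx": 0, "wy": 0, "wz": 0, "claw": -0.13}, {"tx": 0, "ty": 0, "tz": 2.5, "wx": 0, "wy": 0, "wz": 0, "claw": -0.13}, {"tx": 0, "ty": 0, "tz": 2.5, "wx": 0, "wy": 0, "wz": 0, "claw": -0.13}, {"tx": 0, "ty": 0, "tz": 2.5, "wx": 0, "wy": 0, "wz": 0, "claw": -0.13}, {"tx": 0, "ty": 0, "tz": 2, "wx": 0, "wy": 0, "wz": 0, "claw": -0.13}, {"tx": 0, "ty": 0, "tz": 0, "wx": 0, "wy": 0, "wz": 0, "claw": -0.13}]'

```text
time_s: 4.4
eef_pos: [0.4571, 0.067, 0.0558]
eef_rot: [-179.9, 0.0, 99.8]
wrist_force: [-0.4, 0.4, -0.0]
opening: 0.439
grip_force: 0.0
```

```bash
python3 -c "
from h import *
delta(-226,-28,26);shot('m2')"
```

```text
t 4.4 chute mm [-226.3  -28.7   55.8] shift cm [-0.03  0.08  2.98] turn [-0.15  0.01 -0.49] F [-0.5 -0.3 -0. ] open 40.4 0.0
```

View pics/m2.png

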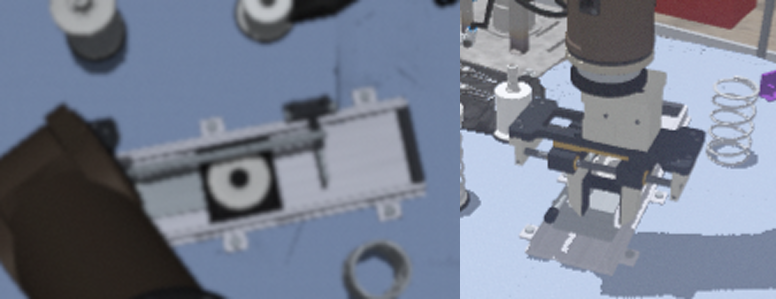

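The hand is over the tail, with finger A at (575,205) just inside the rail end at (552,213). Force is zero, so I continue down.

Call:
arm_command --rows '[{"tx": 0, "ty": 0, "tz": 1, "wx": 0, "wy": 0, "wz": -0.5, "claw": -0.13}, {"tx": 0, "ty": 0, "tz": 1, "wx": 0, "wy": 0, "wz": 0, "claw": -0.13}, {"tx": 0, "ty": 0, "tz": 1, "wx": 0, "wy": 0, "wz": 0, "claw": -0.13}, {"tx": 0, "ty": 0, "tz": 0, "wx": 0, "wy": 0, "wz": 0, "claw": -0.13}]'

```text
time_s: 5.0
eef_pos: [0.4574, 0.0671, 0.0258]
eef_rot: [-179.9, 0.0, 100.5]
wrist_force: [0.2, -0.5, -1.1]
opening: 0.434
grip_force: 0.0
```

```bash
python3 -c "
from h import *
delta(-226,-10,26)"
```

```text
t 5.0 chute mm [-226.4  -28.4   25.8] shift cm [-0.04  1.84 -0.02] turn [-0.1   0.    0.19] F [ 0.6  0.1 -1.1] open 39.9 0.0
```

Now push the rail in +y (tool +y), first to TCP y≈-10.

Call:
arm_command --rows '[{"tx": 0, "ty": 0.4, "tz": 0, "wx": 0, "wy": 0, "wz": 0, "claw": -0.13}, {"tx": 0, "ty": 0.4, "tz": 0, "wx": 0, "wy": 0, "wz": 0, "claw": -0.13}, {"tx": 0, "ty": 0.4, "tz": 0, "wx": 0, "wy": 0, "wz": 0, "claw": -0.13}, {"tx": 0, "ty": 0.4, "tz": 0, "wx": 0, "wy": 0, "wz": 0, "claw": -0.13}, {"tx": 0, "ty": 0.4, "tz": 0, "wx": 0, "wy": 0, "wz": 0, "claw": -0.13}]'

```text
time_s: 5.62
eef_pos: [0.4704, 0.0693, 0.026]
eef_rot: [-179.3, 0.2, 100.6]
wrist_force: [-34.1, -3.1, 33.7]
opening: 0.433
grip_force: 18.9
```

```bash
python3 -c "
from h import *
delta(-226,5,26)"
```

```text
t 5.62 chute mm [-226.3  -15.3   26. ] shift cm [-0.03  2.03 -0.03] turn [-0.74  0.15  0.25] F [ -3.  -34.1  33.7] open 39.8 18.949499130249023
```

High force: 34 N back and 34 N up. The tapered back of the finger is wedging on the rail, so I back off and look at the finger shape.

Call:
arm_command --rows '[{"tx": 0, "ty": -0.8, "tz": 0, "wx": 0, "wy": 0, "wz": 0, "claw": -0.13}, {"tx": 0, "ty": -1.0, "tz": 0, "wx": 0, "wy": 0, "wz": 0, "claw": -0.13}, {"tx": 0, "ty": 0, "tz": 0, "wx": 0, "wy": 0, "wz": 0, "claw": -0.13}]'

```text
time_s: 6.0
eef_pos: [0.4597, 0.0673, 0.0268]
eef_rot: [180.0, 0.0, 100.5]
wrist_force: [-0.2, -0.2, 0.7]
opening: 0.434
grip_force: 0.0
```

```bash
python3 -c "
from h import *
delta(-226,-28,26)
b=cams.read_camera('side')['frame'][190:290,280:400,::-1]
a=cv2.imread('pics/m1.png')
cv2.imwrite('pics/m3.png',np.hstack([cv2.resize(b,(600,500),interpolation=cv2.INTER_CUBIC)[:,:480],cv2.resize(a[0:90,560:660],None,fx=3.2,fy=5.5555,interpolation=cv2.INTER_CUBIC)]))"
```

```text
t 6.0 chute mm [-226.2  -26.1   26.8] shift cm [-0.02 -0.19  0.08] turn [0.   0.02 0.18] F [ 0.2 -0.2  0.7] open 39.9 0.0
```

View pics/m3.png

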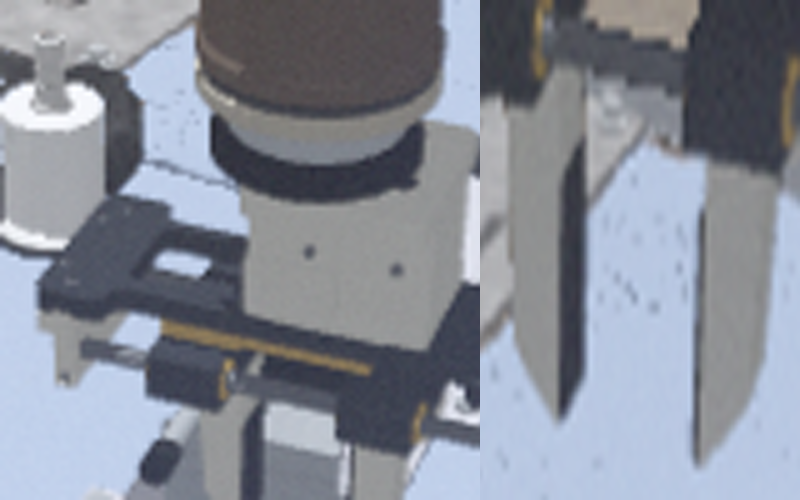

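The fingers have nearly straight backs. The 1:1 ratio of side to up force points to friction self-locking, because the rail must rise as it opens. So I'll follow the rail's arc, up and sideways together, then lower afterwards.

Call:
arm_command --rows '[{"tx": 0, "ty": 0.5, "tz": 0, "wx": 0, "wy": 0, "wz": 0, "claw": -0.13}, {"tx": 0, "ty": 0.26, "tz": -0.26, "wx": 0, "wy": 0, "wz": 0, "claw": -0.13}, {"tx": 0, "ty": 0.26, "tz": -0.26, "wx": 0, "wy": 0, "wz": 0, "claw": -0.13}, {"tx": 0, "ty": 0.3, "tz": -0.2, "wx": 0, "wy": 0, "wz": 0, "claw": -0.13}]'

```text
time_s: 6.55
eef_pos: [0.4717, 0.0697, 0.0337]
eef_rot: [-179.8, 0.0, 100.5]
wrist_force: [-6.2, 0.1, 2.4]
opening: 0.434
grip_force: 3.6
```

```bash
python3 -c "
from h import *
delta(-226,5,26)"
```

```text
t 6.55 chute mm [-226.4  -13.9   33.7] shift cm [-0.05  1.89  0.76] turn [-0.16  0.02  0.19] F [-1.2 -6.   2.4] open 39.9 3.6017612367868423
```

Force is now 6 N, as expected. Continuing the arc.

Call:
arm_command --rows '[{"tx": 0, "ty": 0.3, "tz": -0.2, "wx": 0, "wy": 0, "wz": 0, "claw": -0.13}, {"tx": 0, "ty": 0.33, "tz": -0.14, "wx": 0, "wy": 0, "wz": 0, "claw": -0.13}, {"tx": 0, "ty": 0.33, "tz": -0.12, "wx": 0, "wy": 0, "wz": 0, "claw": -0.13}, {"tx": 0, "ty": 0.35, "tz": -0.07, "wx": 0, "wy": 0, "wz": 0, "claw": -0.13}, {"tx": 0, "ty": 0.35, "tz": -0.05, "wx": 0, "wy": 0, "wz": 0, "claw": -0.13}, {"tx": 0, "ty": 0.2, "tz": 0, "wx": 0, "wy": 0, "wz": 0, "claw": -0.13}, {"tx": 0, "ty": 0, "tz": 0, "wx": 0, "wy": 0, "wz": 0, "claw": -0.13}]'

```text
time_s: 7.42
eef_pos: [0.4906, 0.0733, 0.0398]
eef_rot: [-179.9, 0.0, 100.5]
wrist_force: [-4.7, -0.8, 4.8]
opening: 0.436
grip_force: 2.9
```

```bash
python3 - <<'E'
from h import *
delta(-226,5,26)
p=np.load('p.npy');T=cams.read_camera('top');f=T['frame'][:,:,::-1]
a=cv2.resize(f[225:330,255:435],None,fx=4.4,fy=4.4,interpolation=cv2.INTER_CUBIC)
for y,z,c in((43,65,(0,255,255)),(49,66,(0,255,0)),(58,65,(0,0,255))):
    q=((proj(tow(p,[[-60,y,z],[-5,y,z]]),T)-[255,225])*4.4).astype(int); cv2.line(a,tuple(map(int,q[0])),tuple(map(int,q[1])),c,1)
cv2.imwrite('pics/m4.png',a[:,200:])
E
```

```text
t 7.42 chute mm [-226.5    5.3   39.8] shift cm [-0.05 -0.03  1.38] turn [-0.07  0.02  0.2 ] F [-0.1 -4.7  4.8] open 40.1 2.855721116065979
```

View pics/m4.png

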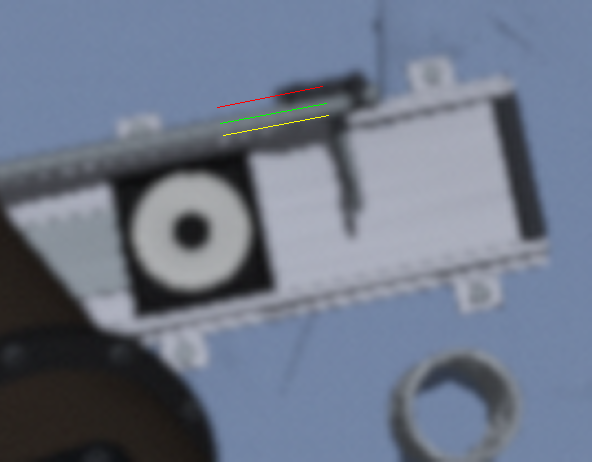

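The overlay shows the gate lifted at about 0.7–0.8 rad (rail near the green line). I'll add 2.5 mm of margin and lower the tips to plate height.

Call:
arm_command --rows '[{"tx": 0, "ty": 0.25, "tz": 0, "wx": 0, "wy": 0, "wz": 0, "claw": -0.13}, {"tx": 0, "ty": 0, "tz": 0.3, "wx": 0, "wy": 0, "wz": 0, "claw": -0.13}, {"tx": 0, "ty": 0, "tz": 0.3, "wx": 0, "wy": 0, "wz": 0, "claw": -0.13}, {"tx": 0, "ty": 0, "tz": 0.3, "wx": 0, "wy": 0, "wz": 0, "claw": -0.13}, {"tx": 0, "ty": 0, "tz": 0.3, "wx": 0, "wy": 0, "wz": 0, "claw": -0.13}, {"tx": 0, "ty": 0, "tz": 0, "wx": 0, "wy": 0, "wz": 0, "claw": -0.13}]'

```text
time_s: 8.22
eef_pos: [0.4934, 0.0738, 0.0273]
eef_rot: [-180.0, 0.0, 100.5]
wrist_force: [-2.7, -0.6, -0.5]
opening: 0.435
grip_force: 1.6
```

```bash
cat >>h.py <<'E'
def ov(n):
    p=np.load('p.npy');T=cams.read_camera('top');f=T['frame'][:,:,::-1]
    a=cv2.resize(f[225:330,345:435],None,fx=5,fy=5,interpolation=cv2.INTER_CUBIC)
    for y,z,c in((43,65,(0,255,255)),(58,65,(0,0,255))):
        q=((proj(tow(p,[[-60,y,z],[-5,y,z]]),T)-[345,225])*5).astype(int); cv2.line(a,tuple(map(int,q[0])),tuple(map(int,q[1])),c,1)
    b=cams.read_camera('side')['frame'][180:300,290:390,::-1]
    cv2.imwrite(f'pics/{n}.png',np.hstack([a[:500],cv2.resize(b,(350,420),interpolation=cv2.INTER_CUBIC)[[*range(420)]+[419]*80]]))
E
python3 -c "
from h import *
delta(-212,5,26)"
```

```text
t 8.22 chute mm [-226.5    8.2   27.3] shift cm [-1.44 -0.33  0.13] turn [-0.04  0.    0.19] F [ 0.1 -2.8 -0.5] open 40.1 1.649908684194088
```

Call:
arm_command --rows '[{"tx": -0.4, "ty": 0, "tz": 0, "wx": 0, "wy": 0, "wz": 0.1, "claw": -0.13}, {"tx": -0.3, "ty": 0, "tz": 0, "wx": 0, "wy": 0, "wz": 0, "claw": -0.13}, {"tx": -0.3, "ty": 0, "tz": 0, "wx": 0, "wy": 0, "wz": 0, "claw": -0.13}, {"tx": -0.3, "ty": 0, "tz": 0, "wx": 0, "wy": 0, "wz": 0, "claw": -0.13}, {"tx": -0.4, "ty": 0, "tz": 0, "wx": 0, "wy": 0, "wz": 0, "claw": -0.13}, {"tx": -0.4, "ty": 0, "tz": 0, "wx": 0, "wy": 0, "wz": 0, "claw": -0.13}, {"tx": -0.4, "ty": 0, "tz": 0, "wx": 0, "wy": 0, "wz": 0, "claw": -0.13}, {"tx": -0.4, "ty": 0, "tz": 0, "wx": 0, "wy": 0, "wz": 0, "claw": -0.13}]'

```text
time_s: 9.22
eef_pos: [0.4989, 0.0462, 0.0277]
eef_rot: [180.0, -0.1, 100.5]
wrist_force: [-4.7, 5.4, -0.6]
opening: 0.436
grip_force: 3.4
```

```bash
python3 -c "
from h import *
delta(-83,8,27);ov('m5')"
```

```text
t 9.22 chute mm [-198.4    8.7   27.7] shift cm [-11.54  -0.09   0.06] turn [ 0.02 -0.08  0.13] F [-6.1 -3.7 -0.6] open 40.1 3.3820513263344765
```

View pics/m5.png

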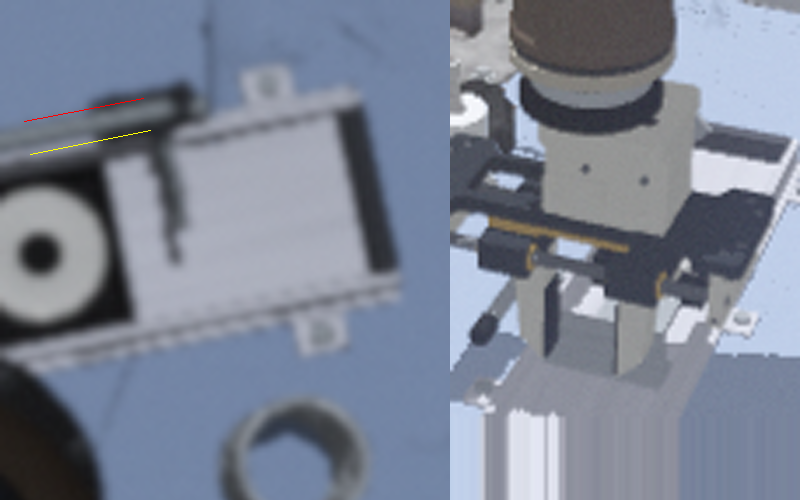

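The rail lies midway between the 0.6 and 1.05 lines. Both fingers are on the plate and the carrier is moving at about 6 N, so I continue.

Call:
arm_command --rows '[{"tx": -0.6, "ty": -0.01, "tz": 0, "wx": 0, "wy": 0, "wz": 0.1, "claw": -0.13}, {"tx": -0.6, "ty": 0, "tz": 0, "wx": 0, "wy": 0, "wz": 0, "claw": -0.13}, {"tx": -0.6, "ty": 0, "tz": 0, "wx": 0, "wy": 0, "wz": 0, "claw": -0.13}, {"tx": -0.6, "ty": 0, "tz": 0, "wx": 0, "wy": 0, "wz": 0, "claw": -0.13}, {"tx": -0.6, "ty": 0, "tz": 0, "wx": 0, "wy": 0, "wz": 0, "claw": -0.13}, {"tx": -0.6, "ty": 0, "tz": 0, "wx": 0, "wy": 0, "wz": 0, "claw": -0.13}, {"tx": -0.6, "ty": 0, "tz": 0, "wx": 0, "wy": 0, "wz": 0, "claw": -0.13}, {"tx": -0.6, "ty": 0, "tz": 0, "wx": 0, "wy": 0, "wz": 0, "claw": -0.13}]'

```text
time_s: 10.32
eef_pos: [0.5074, -0.0011, 0.0277]
eef_rot: [180.0, -0.1, 100.4]
wrist_force: [-4.7, 5.0, -0.1]
opening: 0.436
grip_force: 3.6
```

```bash
python3 -c "
from h import *
delta(-83,8,27)"
```

```text
t 10.32 chute mm [-150.3    8.5   27.7] shift cm [-6.73 -0.06  0.07] turn [ 0.01 -0.08  0.03] F [-5.8 -3.8 -0.1] open 40.1 3.6351155675947666
```

Call:
arm_command --rows '[{"tx": -0.7, "ty": 0, "tz": 0, "wx": 0, "wy": 0, "wz": 0, "claw": -0.13}, {"tx": -0.7, "ty": 0, "tz": 0, "wx": 0, "wy": 0, "wz": 0, "claw": -0.13}, {"tx": -0.7, "ty": 0, "tz": 0, "wx": 0, "wy": 0, "wz": 0, "claw": -0.13}, {"tx": -0.7, "ty": 0, "tz": 0, "wx": 0, "wy": 0, "wz": 0, "claw": -0.13}, {"tx": -0.7, "ty": 0, "tz": 0, "wx": 0, "wy": 0, "wz": 0, "claw": -0.13}, {"tx": -0.7, "ty": 0, "tz": 0, "wx": 0, "wy": 0, "wz": 0, "claw": -0.13}, {"tx": -0.5, "ty": 0, "tz": 0, "wx": 0, "wy": 0, "wz": 0, "claw": -0.13}, {"tx": -0.4, "ty": 0, "tz": 0, "wx": 0, "wy": 0, "wz": 0, "claw": -0.13}]'

```text
time_s: 11.32
eef_pos: [0.5165, -0.0512, 0.0278]
eef_rot: [180.0, -0.1, 100.4]
wrist_force: [-5.6, 6.8, 0.4]
opening: 0.438
grip_force: 3.9
```

```bash
python3 -c "
from h import *
delta(-83,8,27)"
```

```text
t 11.32 chute mm [-99.3   8.5  27.8] shift cm [-1.63 -0.05  0.07] turn [ 0.01 -0.08  0.03] F [-7.7 -4.3  0.4] open 40.3 3.8912235014140606
```

Last stretch, slowly, until the end stop shows in the force.

Call:
arm_command --rows '[{"tx": -0.4, "ty": 0, "tz": 0, "wx": 0, "wy": 0, "wz": 0, "claw": -0.13}, {"tx": -0.4, "ty": 0, "tz": 0, "wx": 0, "wy": 0, "wz": 0, "claw": -0.13}, {"tx": -0.3, "ty": 0, "tz": 0, "wx": 0, "wy": 0, "wz": 0, "claw": -0.13}, {"tx": -0.2, "ty": 0, "tz": 0, "wx": 0, "wy": 0, "wz": 0, "claw": -0.13}, {"tx": -0.2, "ty": 0, "tz": 0, "wx": 0, "wy": 0, "wz": 0, "claw": -0.13}]'

```text
time_s: 11.95
eef_pos: [0.5189, -0.0647, 0.0278]
eef_rot: [180.0, -0.2, 100.4]
wrist_force: [-7.2, 13.5, 3.3]
opening: 0.436
grip_force: 7.7
```

```bash
python3 -c "
from h import *
delta(-83,8,27)"
```

```text
t 11.95 chute mm [-85.7   8.4  27.8] shift cm [-0.27 -0.04  0.08] turn [ 0.   -0.15  0.06] F [-14.6  -4.7   3.3] open 40.2 7.666512429714203
```

Force is rising to 15 N, so the stop has probably been reached. One more small push to confirm.

Call:
arm_command --rows '[{"tx": -0.15, "ty": 0, "tz": 0, "wx": 0, "wy": 0, "wz": 0, "claw": -0.13}, {"tx": -0.15, "ty": 0, "tz": 0, "wx": 0, "wy": 0, "wz": 0, "claw": -0.13}, {"tx": 0, "ty": 0, "tz": 0, "wx": 0, "wy": 0, "wz": 0, "claw": -0.13}]'

```text
time_s: 12.32
eef_pos: [0.5188, -0.0648, 0.0278]
eef_rot: [-180.0, -0.3, 100.5]
wrist_force: [-9.5, 17.9, 3.5]
opening: 0.436
grip_force: 10.6
```

```bash
python3 -c "
from h import *
delta(-83,8,27);ov('m6')"
```

```text
t 12.32 chute mm [-85.6   8.3  27.8] shift cm [-0.26 -0.04  0.08] turn [-0.02 -0.32  0.17] F [-19.3  -6.2   3.5] open 40.1 10.555827878415585
```

View pics/m6.png

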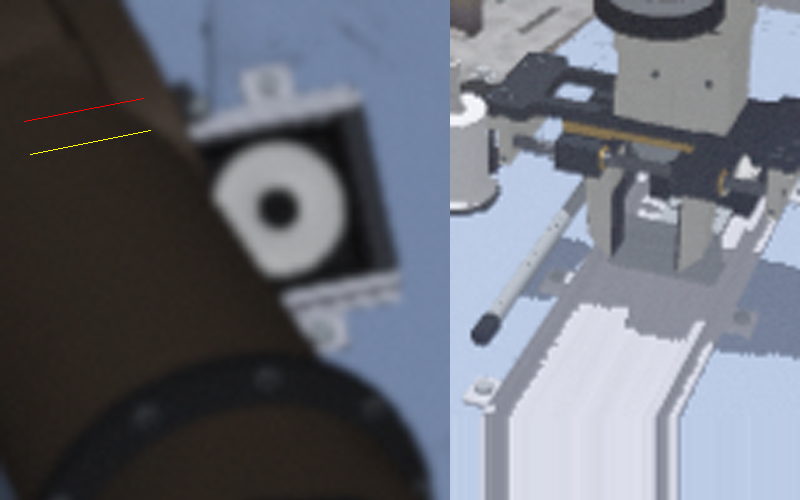

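The carrier block is against the end stop, the disc is in its nest, and the gate is still held open (TCP stopped at x=-85.6 while force rises). Now I back off, let the rail swing shut gently, and rise.

Call:
arm_command --rows '[{"tx": 0.5, "ty": 0, "tz": 0, "wx": 0, "wy": 0, "wz": 0, "claw": -0.13}, {"tx": 0.5, "ty": 0, "tz": 0, "wx": 0, "wy": 0, "wz": 0, "claw": -0.13}, {"tx": 0.6, "ty": 0, "tz": 0, "wx": 0, "wy": 0, "wz": 0, "claw": -0.13}, {"tx": 0, "ty": -0.5, "tz": 0, "wx": 0, "wy": 0, "wz": 0, "claw": -0.13}, {"tx": 0, "ty": -0.5, "tz": 0, "wx": 0, "wy": 0, "wz": 0, "claw": -0.13}, {"tx": 0, "ty": -0.5, "tz": 0, "wx": 0, "wy": 0, "wz": 0, "claw": -0.13}, {"tx": 0, "ty": -0.5, "tz": 0, "wx": 0, "wy": 0, "wz": 0, "claw": -0.13}, {"tx": 0, "ty": -0.5, "tz": 0, "wx": 0, "wy": 0, "wz": 0, "claw": -0.13}]'

```text
time_s: 13.42
eef_pos: [0.4925, -0.0586, 0.0279]
eef_rot: [179.9, 0.0, 100.3]
wrist_force: [-0.3, 0.6, -1.0]
opening: 0.435
grip_force: 0.0
```

Call:
arm_command --rows '[{"tx": 0, "ty": -0.5, "tz": 0, "wx": 0, "wy": 0, "wz": 0, "claw": -0.13}, {"tx": 0, "ty": -0.5, "tz": 0, "wx": 0, "wy": 0, "wz": 0, "claw": -0.13}, {"tx": 0, "ty": -0.5, "tz": 0, "wx": 0, "wy": 0, "wz": 0, "claw": -0.13}, {"tx": 0, "ty": 0, "tz": 0, "wx": 0, "wy": 0, "wz": 0, "claw": -0.13}]'

```text
time_s: 13.92
eef_pos: [0.4774, -0.0614, 0.0278]
eef_rot: [-180.0, 0.0, 100.3]
wrist_force: [0.3, -0.3, 0.1]
opening: 0.434
grip_force: 0.0
```

```bash
python3 -c "
from h import *
delta(-100,-30,180)"
```

```text
t 13.93 chute mm [-96.4 -31.9  27.8] shift cm [  0.36   0.18 -15.22] turn [-0.    0.01 -0.02] F [0.3 0.2 0.1] open 39.9 0.0
```

Free of contact. Now up, then away along -x of the chute.

Call:
arm_command --rows '[{"tx": 0, "ty": 0, "tz": -1.5, "wx": 0, "wy": 0, "wz": 0, "claw": -0.13}, {"tx": 0, "ty": 0, "tz": -2.5, "wx": 0, "wy": 0, "wz": 0, "claw": -0.13}, {"tx": 0, "ty": 0, "tz": -3, "wx": 0, "wy": 0, "wz": 0, "claw": -0.13}, {"tx": 0, "ty": 0, "tz": -3, "wx": 0, "wy": 0, "wz": 0, "claw": -0.13}, {"tx": 0, "ty": 0, "tz": -3, "wx": 0, "wy": 0, "wz": 0, "claw": -0.13}, {"tx": 0, "ty": 0, "tz": -3, "wx": 0, "wy": 0, "wz": 0, "claw": -0.13}, {"tx": 0, "ty": 0, "tz": -3, "wx": 0, "wy": 0, "wz": 0, "claw": -0.13}, {"tx": 0, "ty": 0, "tz": 0, "wx": 0, "wy": 0, "wz": 0, "claw": -0.13}]'

```text
time_s: 14.92
eef_pos: [0.4792, -0.0609, 0.2208]
eef_rot: [179.7, 0.1, 100.3]
wrist_force: [-0.0, 0.4, 1.0]
opening: 0.433
grip_force: 0.0
```

Call:
arm_command --rows '[{"tx": 3, "ty": 0, "tz": 0, "wx": 0, "wy": 0, "wz": 0, "claw": -0.13}, {"tx": 3, "ty": 0, "tz": 0, "wx": 0, "wy": 0, "wz": 0, "claw": -0.13}, {"tx": 3, "ty": 0, "tz": 0, "wx": 0, "wy": 0, "wz": 0, "claw": -0.13}, {"tx": 3, "ty": 0, "tz": 0, "wx": 0, "wy": 0, "wz": 0, "claw": -0.13}, {"tx": 3, "ty": 0, "tz": 0, "wx": 0, "wy": 0, "wz": 0, "claw": -0.13}, {"tx": 2, "ty": 0, "tz": 0, "wx": 0, "wy": 0, "wz": 0, "claw": -0.13}, {"tx": 0, "ty": 0, "tz": 0, "wx": 0, "wy": 0, "wz": 0, "claw": -0.13}]'

```text
time_s: 15.8
eef_pos: [0.4465, 0.1074, 0.2176]
eef_rot: [-180.0, -0.0, 100.5]
wrist_force: [0.6, -0.2, 0.4]
opening: 0.434
grip_force: 0.0
```

```bash
python3 -c "
from h import *
delta(-100,-30,180);shot('m7')"
```

```text
t 15.8 chute mm [-268.   -31.9  217.6] shift cm [-16.8    0.14   3.75] turn [-0.03 -0.03  0.17] F [0.3 0.5 0.4] open 39.9 0.0
```

View pics/m7.png

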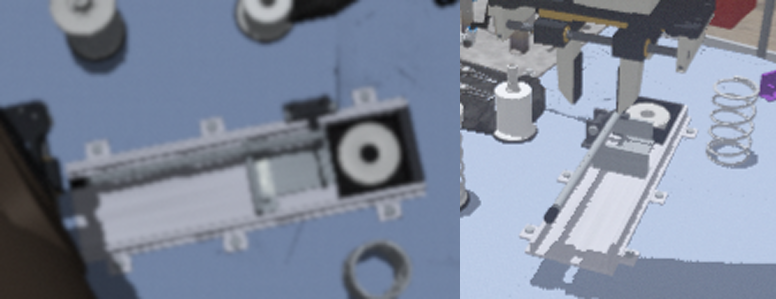

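The gate is shut behind the carrier, the block sits by the stop, and the disc is in its nest at (369,154). One numeric check, then I hand in.

```bash
python3 -c "
from h import *
from station import ticket
p=np.load('p.npy');T=cams.read_camera('top')
e=proj(tow(p,[[50,0,26]]),T)[0];print(e,[400.4,267])
if np.hypot(*(e-[400.4,267]))<2.5: print(ticket.job_done())"
```

```text
[401.00802956 267.16536567] [400.4, 267]
the job is handed in; nothing more can be done
None
```

The job is handed in: the carrier is pushed home against the end stop with the disc in its nest, the gate has fallen shut behind it, and the hand is clear; the first rail push wedged at about 48 N total wrist force before I backed off and followed the rail's arc.

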